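Bring the spun sample round to the front of the centrifuge

TASK

The centrifuge has finished and its lid is off. With a fingertip against one of the bare arms of the rotor, push the rotor slowly round (well under half a turn a second, so that the spun layers do not mix) until the tall stoppered tube stands at the front of the machine, straight in line with the middle of the control console, and leave the rotor at rest there. Do not pinch anything, do not touch or lift either tube, and leave everything else on the bench where it is.

Things in the scene. Friction and masses are not known exactly. Their poses are not given: they have to be found in the camera images.
- centrifuge: white round bench-top centrifuge, fixed, lid off: 394 mm across at the foot, 360 mm at the top, rim with its seal 207 mm above the bench, open bowl 336 mm wide inside at the rim, floor 77 mm above the bench. Its place and heading vary. Origin: on the rotor's axis at bench height, z up. Its front (the control console) faces along its own -x
- front_place (a point): point in the bowl at the front of the machine, on its own line y = 0, 95 mm from the rotor's axis towards the console, 100 mm above the bench: where the foot of the stoppered tube belongs. The console is the sloping white box with a grey panel, two black knobs and a rocker switch midway between them, 210 mm wide, reaching 280 mm out from the axis, 150 mm high
- rotor: aluminium swing-out rotor in the bowl, turns without stops both ways about the centrifuge's axis. Origin: on the axis at mid-height of its four arms, 165 mm above the bench; z up. The arms lie along its own +x, +y, -x, -y; the sample tube is at +x, the balance tube at -x, the +y and -y buckets are empty. Round hub 52 mm across with a nut, 24 mm above the origin
- sample_arm (a point): point on the top of the rotor's +x arm, 48 mm from the axis, 173 mm above the bench. All four arms are alike: a bare bar 13 mm wide, 16 mm high, from the hub (26 mm from the axis) to 66 mm. About 1 N here turns the rotor; let go at 1 rad/s it coasts about 4 degrees, then stays. Between two arms there is only the empty bowl
- sample_bucket (a point): centre of the mouth of the +x bucket, 95 mm from the axis, 173 mm above the bench. Each arm ends in a fork 52 mm wide, 66 to 106 mm from the axis; in it hangs a round steel bucket 34 mm across, bore 20 mm, floor 100 mm above the bench
- sample_tube: the tall stoppered glass tube, 16 mm across and 100 mm long, with a rubber stopper 21 mm across that ends 108 mm above the tube's foot (208 mm above the bench). It stands upright and loose in the rotor's +x bucket, 95 mm from the axis. Origin: centre of its foot, z up
- balance_tube: the shorter open glass tube without a stopper that balances it in the bucket across the hub, 16 mm across, 82 mm long, top 182 mm above the bench, upright and loose, 95 mm from the axis. Origin: centre of its foot, z up
- tube_rack: white tube rack on the left of the centrifuge, 210 x 75 mm, with some stoppered tubes in it, 114 mm high in all; long side along its x. Origin: centre of its underside
- dropper_bottle: small white dropper bottle, 34 mm across, 86 mm high, standing close to the right-hand side of the centrifuge. Origin: centre of its underside
- slide_box: grey microscope-slide box, 82 x 97 mm, 32 mm high, lying to the right of the centrifuge. Origin: centre of its underside
- specimen_pot: clear lidded specimen pot, 48 mm across, 65 mm high, standing to the right of the centrifuge. Origin: centre of its underside

How it is judged:
By the outcome, as a careful person would: the job done as asked, in the order asked, and still so for the second after the job is handed in, with the robot touching nothing.
It also fails if it takes over 54 s, if anything falls off the work surface, if the arm or the gripper's body presses on something with over 40 N, if the wrist force passes 120 N, or if a joint passes its speed limit or range.

ROBOT

A 6-joint arm with a two-finger parallel gripper is mounted at the origin on the work surface. World frame = base frame: x ahead of the robot, y to its left, z up, the work surface at z = 0. Lengths are in m, angles in rad, forces in N, time in s.
With the tool pointing down it reaches from about 0.325 to 0.875 m from the base axis. Payload 4.4 kg.
Tool frame: the origin (TCP) lies on the centre line of the jaws, within the pads' length; the fingertips stand arm.finger_overhang ahead of it and the grasp point (between the pads) is the TCP (arm.finger_overhang is the distance from the TCP to the fingertips, in m); z points along the fingers, y is the line along which they close (so a half turn about z gives the same grasp; the last joint's range is limited). The gripper opens to 85 mm and grips with 20 to 120 N. Pads are 22 mm wide; open, the fingers measure 114 mm over their backs; the gripper's body (76 mm by 85 mm) begins 54 mm behind the grasp point. The pads swing forward as they close: fully open they stand 13 mm farther back than shut.
Start: joints at [1.101, 0.207, 1.542, -0, 1.393, -0.15], TCP at [0.18, 0.546, 0.25] pointing down, gripper open.
Joint ranges: [-2.73, 2.73], [-0.86, 2.22], [0.23, 2.46], [-1.11, 4.25], [0.08, 2.63], [-2.82, 2.82]. Speed limits (rad/s): [2.79, 2.79, 3.14, 3.14, 3.14, 3.14].

INTERFACE

Orientations are given as a unit quaternion [x, y, z, w].
In Python, from rig import readout, vision, ticket, arm gives the robot as it stands.
- The arm moves only by the shell command python3 -m jog 'ROWS' [OPENING] [FORCE]. ROWS is JSON, a list that holds one entry, the list of rows, each a list of 4 numbers: the shift along the tool's x, y, z each as a share of 100 mm, from -1 to 1, then the turn about the tool's z as a share of 45 degrees, from -1 to 1. A call has 1 to 20 rows; each row is the pose to reach, as a shift and turn from the pose commanded when the call began, along the tool's axes at that moment; what a row does not reach only later rows make up. A row lasts 1/12 s, in which the tool goes at most 41.7 mm and 7.16 degrees, less where a joint would pass 70% of its speed; a pose out of reach is approached as far as the arm can. A call with a number of a shift or a turn outside -1 to 1 is refused whole. A call with a gripper value outside its range is refused whole. OPENING is the closure, from 0 (fully open) to 1 (shut), set as the call begins (- or left out, the last holds). The fingers move at their own pace and stop on an object; FORCE is the grip in N (left out, the last holds). Time passes only in rows, so rows that repeat a pose let the fingers close. It gives the time, the measured TCP pose, the force, the opening and the grip force at its end, in the units of the state.
- readout.read_state(): the state, without advancing time (a new reading comes with each control period).
- vision.grab_frame(name): name is "side" or "top" or "wrist"; returns a dict with "frame" (384x512x3 uint8, blue, green, red), "mtx" (3x3 intrinsics, pixels), "world_from_camera" (4x4, takes a point from camera to world coordinates); the wrist camera has in their place "tool_from_camera" (4x4, takes a point from camera to tool coordinates, whose origin is the TCP and whose axes are the flange's). Camera axes: x right, y up, looking along -z (the intrinsics and any distortion apply to the point x, -y, -z); pixel columns grow to the right and rows downward; lengths in m; the calibration is good to about 2 mm. A picture is of the moment at which its call begins: read the wrist's pose just before it. There is no depth.
- ticket.close_job(): hands the job in; it is judged then, once.
The state is a dict: "clock": time; "joint_positions": joint angles; "qvel": joint speeds; "tau": joint torques, N m; "position": TCP position; "tcp_rot": TCP orientation; "wrist_force": force on the tool from outside, world axes, zero at the start; "wrist_torque": the same for the moment, N m; "gripper_width": finger opening in m; "gripper_force": force on a finger pad.
Only numpy, scipy, OpenCV 4.12 (cv2) and the standard library are available. Lean on these libraries where they do the work, as an engineer would, in place of code of your own. Each camera call takes 0.05 s, during which the arm holds its last target. There are 200 camera calls.

## Working session

There is one attempt and no reset: what is moved stays moved. The work goes in short steps, Python scripts to look and compute and a shell command to move; the robot and the scene stay as the last step left them, time stands still between calls to the robot, and variables do not carry over. Pictures are saved under pics/ and viewed, at most 10 in all, crops included, and the job is handed in when it is done.

```bash
mkdir -p pics
cat > h.py <<'E'
import numpy as np, cv2
from rig import readout, vision, ticket, arm
from scipy.spatial.transform import Rotation as R
def grab(n,save=None):
    s=readout.read_state(); f=vision.grab_frame(n)
    if n=="wrist":
        T=np.eye(4); T[:3,:3]=R.from_quat(s["tcp_rot"]).as_matrix(); T[:3,3]=s["position"]
        W=T@np.array(f["tool_from_camera"])
    else: W=np.array(f["world_from_camera"])
    if save: cv2.imwrite("pics/"+save+".png",f["frame"])
    return f["frame"],np.array(f["mtx"]),W
def onz(uv,K,W,z):
    d=np.linalg.inv(K)@np.array([uv[0],uv[1],1.]); d=W[:3,:3]@(d*[1,-1,-1]); o=W[:3,3]
    return o+d*(z-o[2])/d[2]
def proj(p,K,W):
    c=np.linalg.inv(W)@np.append(p,1); q=K@(c[:3]*[1,-1,-1]); return q[:2]/q[2]
E
python3 - <<'E'
from h import *
for n in("top","side"):
    I,K,W=grab(n,n); print(n,K.tolist(),W.round(3).tolist())
    f=vision.grab_frame(n); print([k for k in f])
a=cv2.imread("pics/top.png");b=cv2.imread("pics/side.png")
s=readout.read_state();print(s["position"],s["tcp_rot"],s["gripper_width"],arm.finger_overhang)
E
```

```text
top [[408.8849909529474, 0.0, 255.2173306659755], [0.0, 408.8849909529474, 190.14758504931308], [0.0, 0.0, 1.0]] [[-0.013, 0.991, -0.134, 0.442], [-1.0, -0.016, -0.018, -0.023], [-0.02, 0.134, 0.991, 1.358], [0.0, 0.0, 0.0, 1.0]]
['frame', 'mtx', 'world_from_camera']
side [[399.4180818269949, 0.0, 258.34195377111536], [0.0, 399.4180818269949, 193.03704155894619], [0.0, 0.0, 1.0]] [[0.934, 0.232, -0.271, 0.261], [-0.357, 0.57, -0.74, -0.916], [-0.017, 0.788, 0.616, 0.882], [0.0, 0.0, 0.0, 1.0]]
['frame', 'mtx', 'world_from_camera']
[0.18001595 0.54561249 0.24953682] [ 1.58741008e-01  9.87319983e-01 -6.99956789e-04 -2.30334020e-04] 0.08555408694630247 0.019
```

View pics/top.png

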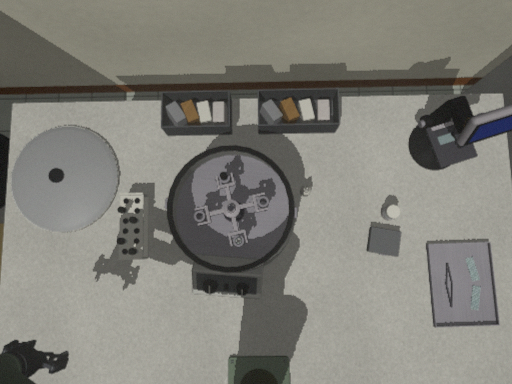

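View pics/side.png

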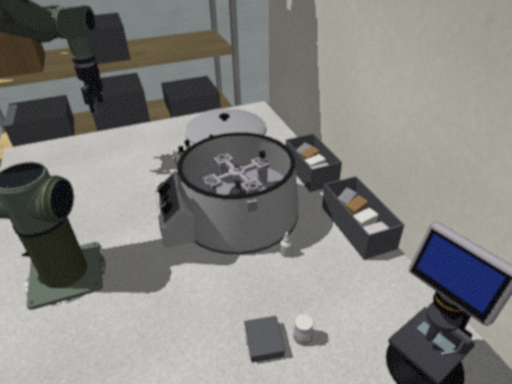

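The tall tube's dark stopper seems to be at about (224,177) in the top view, at the back. The console is at (227,285), towards the robot. I'll zoom in to measure.

Run:
```python
from h import *
a=cv2.imread("pics/top.png")[140:305,150:315]
b=cv2.imread("pics/side.png")[120:260,140:310]
a=cv2.resize(a,(560,560),interpolation=cv2.INTER_CUBIC)
a=cv2.convertScaleAbs(a,alpha=1.6,beta=10)
cv2.imwrite("pics/topc.png",a)
I,K,W=grab("top")
g=cv2.cvtColor(I,cv2.COLOR_BGR2GRAY)
m=(g<60).astype(np.uint8)
cs,_=cv2.findContours(m,cv2.RETR_EXTERNAL,cv2.CHAIN_APPROX_NONE)
for c in cs:
    A=cv2.contourArea(c); x,y,w,h=cv2.boundingRect(c)
    if 160<x<300 and 140<y<310 and A>15: print(x,y,w,h,A)
    if w>100 and h>100 and x>150:
        P=np.array([onz(p[0],K,W,.207)[:2] for p in c]).astype(np.float32)
        print("circ",cv2.minEnclosingCircle(P), cv2.fitEllipse(P))
print("hub",onz((232,208),K,W,.189))
for n,p,z in(("st",(224,177),.208),("L",(200,216),.173),("R",(263,201),.173),("F",(238,239),.173),("k1",(210,287),.13),("k2",(242,290),.13)): print(n,onz(p,K,W,z).round(4))
```

```text
196 273 61 22 916.0
167 145 127 128 12464.0
circ ((0.5500083565711975, 0.07053603231906891), 0.18106339871883392) ((0.5498875975608826, 0.07039396464824677), (0.3565361499786377, 0.3575671911239624), 51.064090728759766)
hub [0.54958966 0.06606255 0.189     ]
st [0.637 0.087 0.208]
L [0.5291 0.1606 0.173 ]
R [ 0.5702 -0.0232  0.173 ]
F [0.4612 0.0505 0.173 ]
k1 [0.3228 0.1367 0.13  ]
k2 [0.3131 0.0425 0.13  ]
```

View pics/topc.png

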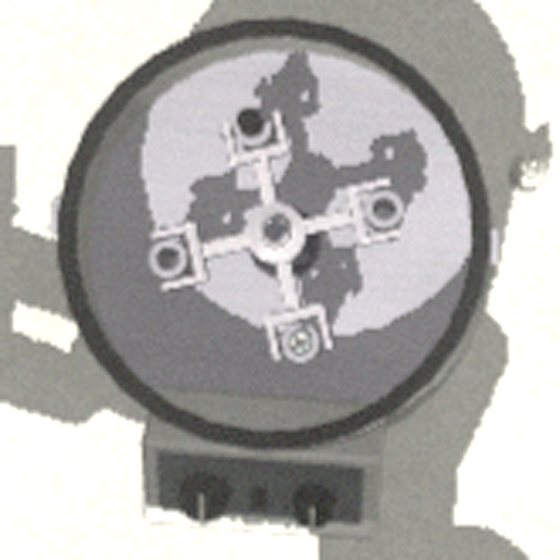

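```bash
cat >> h.py <<'E'
def plan(target,yaw,start=None):
    """calls (units) to reach target pos & tool-y yaw (deg)"""
    s=readout.read_state() ; p=np.array(s["position"]); y=R.from_quat(s["tcp_rot"]).as_matrix()[:,1]
    cur=np.degrees(np.arctan2(y[1],y[0]))
    if start is not None: p,cur=np.array(start[0]),start[1]
    while True:
        c=np.radians(cur); Rm=np.array([[-np.sin(c),np.cos(c),0],[np.cos(c),np.sin(c),0],[0,0,-1]]).T
        Rm=np.column_stack([[-np.sin(c),np.cos(c),0],[np.cos(c),np.sin(c),0],[0,0,-1]])
        d=Rm.T@(np.array(target)-p)/.1; t=-(yaw-cur)/45
        k=max(1,abs(d).max()); dd=d/k; tt=np.clip(t,-1,1)
        print((dd).round(3),round(tt,3))
        if k==1 and abs(t)<=1: break
        p=p+Rm@dd*.1; cur-=tt*45
E
python3 -c "
from h import *
s=readout.read_state();print(R.from_quat(s['tcp_rot']).as_matrix().round(3))
plan([.49,.07,.40],-78,(np.array(s['position'])+[0,0,.1],71.7))"
```

```text
[[-0.95   0.313 -0.   ]
 [ 0.313  0.95  -0.001]
 [ 0.    -0.001 -1.   ]]
[-1.    -0.799 -0.113] 1.0
[-1.     0.112 -0.089] 1.0
[-0.799  1.    -0.113] 1.0
[ 0.112  1.    -0.089] 0.327
[ 0.386  1.    -0.095] -0.0
[ 0.012  0.032 -0.003] -0.0
```

```bash
python3 -m jog '[[[0,0,-1,0],[0,0,-1,0],[0,0,-1,0],[0,0,-1,0]]]' 1 20
python3 -m jog '[[[-1,-0.8,-0.1,1],[-1,-0.8,-0.1,1],[-1,-0.8,-0.1,1],[-1,-0.8,-0.1,1],[-1,-0.8,-0.1,1],[-1,-0.8,-0.1,1],[-1,-0.8,-0.1,1]]]'
python3 -m jog '[[[-1,0.1,-0.1,1],[-1,0.1,-0.1,1],[-1,0.1,-0.1,1],[-1,0.1,-0.1,1],[-1,0.1,-0.1,1],[-1,0.1,-0.1,1],[-1,0.1,-0.1,1]]]'
python3 -m jog '[[[-0.8,1,-0.1,1],[-0.8,1,-0.1,1],[-0.8,1,-0.1,1],[-0.8,1,-0.1,1],[-0.8,1,-0.1,1],[-0.8,1,-0.1,1],[-0.8,1,-0.1,1]]]'
python3 -c "
from h import *
plan([.49,.07,.40],-78)"
```

```text
clock: 0.58
position: [0.1814, 0.5484, 0.3572]
tcp_rot: [0.159, 0.987, 0.006, 0.002]
wrist_force: [0.2, 0.3, 1.4]
gripper_width: 0.0386
gripper_force: 0.0
clock: 1.17
position: [0.2502, 0.4379, 0.3592]
tcp_rot: [0.527, 0.85, -0.001, -0.0]
wrist_force: [0.1, -0.8, -0.3]
gripper_width: 0.0
gripper_force: 0.0
clock: 1.75
position: [0.3038, 0.3533, 0.3691]
tcp_rot: [0.812, 0.584, -0.001, 0.0]
wrist_force: [-0.8, 0.7, -0.5]
gripper_width: -0.0002
gripper_force: 0.0
clock: 2.33
position: [0.3738, 0.2459, 0.3791]
tcp_rot: [0.974, 0.228, -0.001, 0.0]
wrist_force: [-1.5, -0.2, -0.5]
gripper_width: -0.0002
gripper_force: 0.0
[ 0.124  1.    -0.1  ] 0.32
[ 0.393  1.    -0.107] -0.0
[ 0.009  0.024 -0.003] -0.0
```

```bash
python3 -m jog '[[[0.12,1,-0.1,0.32],[0.12,1,-0.1,0.32],[0.12,1,-0.1,0.32],[0.12,1,-0.1,0.32],[0.12,1,-0.1,0.32]]]' >/dev/null
python3 -m jog '[[[0.4,1,-0.1,0],[0.4,1,-0.1,0],[0.4,1,-0.1,0],[0.4,1,-0.1,0],[0.4,1,-0.1,0],[0.4,1,-0.1,0]]]'
python3 - <<'E'
from h import *
I,K,W=grab("wrist","w1"); np.savez("w1.npz",I=I,K=K,W=W); print(W.round(3))
E
```

```text
clock: 3.25
position: [0.4892, 0.0748, 0.3996]
tcp_rot: [0.994, 0.108, -0.001, -0.001]
wrist_force: [-0.5, 0.2, 0.7]
gripper_width: -0.0002
gripper_force: 0.0
[[ 0.215  0.931  0.296  0.564]
 [-0.977  0.205  0.064  0.091]
 [-0.001 -0.302  0.953  0.522]
 [ 0.     0.     0.     1.   ]]
```

View pics/w1.png

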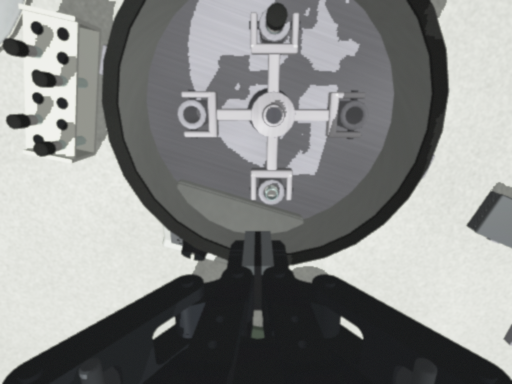

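The hub nut is at (274,115). The stoppered tube is behind it, with its stopper at (276,15), and the balance tube is in front at (271,191). The fingers hide the console, so I'll back off towards the robot to see it.

```bash
python3 -m jog '[[[-0.7,0.15,0,0],[-0.7,0.15,0,0],[-0.7,0.15,0,0],[-0.7,0.15,0,0]]]' >/dev/null
python3 -m jog '[[[-0.7,0.15,0,0],[-0.7,0.15,0,0],[-0.7,0.15,0,0],[-0.7,0.15,0,0],[-0.7,0.15,0,0],[-0.7,0.15,0,0]]]'
python3 - <<'E'
from h import *
I,K,W=grab("wrist","w2"); np.savez("w2.npz",I=I,K=K,W=W); print(W.round(3))
d=np.load("w1.npz")
for n,p,z in(("hub",(274,115),.189),("L",(193,114),.173),("R",(351,114),.173),("F",(271,191),.173),("st",(276,15),.208)): print(n,onz(p,d["K"],d["W"],z).round(4))
E
```

```text
clock: 4.13
position: [0.3605, 0.0149, 0.4005]
tcp_rot: [0.994, 0.108, 0.0, -0.0]
wrist_force: [-0.2, 0.5, -0.9]
gripper_width: 0.0001
gripper_force: 0.0
[[ 0.215  0.932  0.293  0.435]
 [-0.977  0.205  0.064  0.031]
 [-0.    -0.3    0.954  0.523]
 [ 0.     0.     0.     1.   ]]
hub [0.5507 0.0694 0.189 ]
L [0.5309 0.1608 0.173 ]
R [ 0.5704 -0.0188  0.173 ]
F [0.4588 0.0506 0.173 ]
st [0.6417 0.0902 0.208 ]
```

View pics/w2.png

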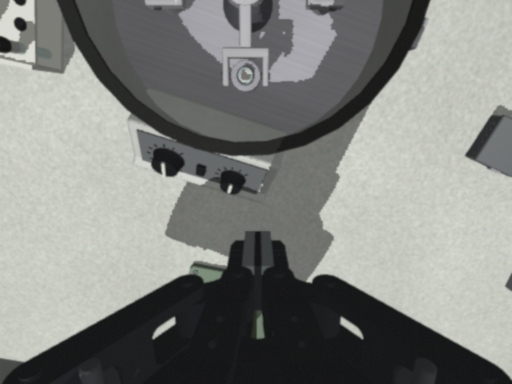

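Run:
```python
from h import *
I=cv2.imread("pics/w2.png"); c=cv2.resize(I[105:205,115:295],(792,440),interpolation=cv2.INTER_CUBIC)
cv2.imwrite("pics/w2c.png",cv2.convertScaleAbs(c,alpha=1.3,beta=10))
```

```text
(no output)
```

View pics/w2c.png

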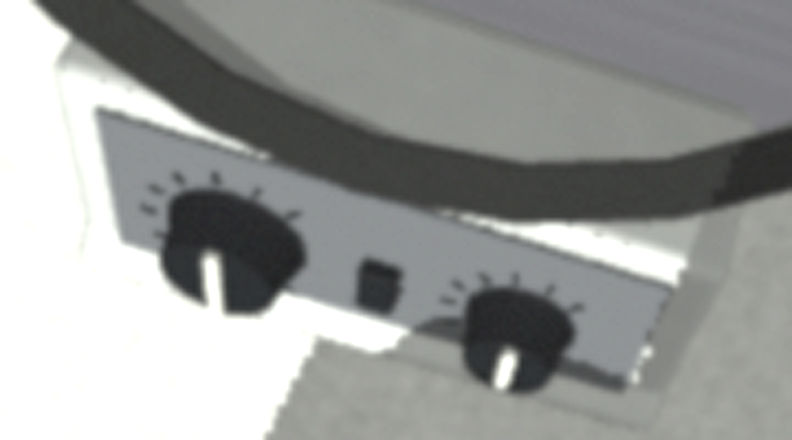

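Run:
```python
from h import *
d=np.load("w2.npz");K,W=d["K"],d["W"]
px=lambda a:(115+(a[0]+.5)/4.4-.5,105+(a[1]+.5)/4.4-.5)
C=np.array([.5503,.0695])
def ang(v): return np.degrees(np.arctan2(v[1],v[0]))
for z in(.08,.1,.12,.14):
    P=[onz(px(a),K,W,z)[:2] for a in((97,108),(672,290),(122,242),(630,388),(211,255),(507,350),(379,286))]
    print(z,"edges",[round(ang(P[i+1]-P[i])-90,2) for i in(0,2,4)],"sw",P[6].round(4),ang(P[6]-C).round(2),"mid",ang((P[0]+P[1])/2-C).round(2),ang((P[2]+P[3])/2-C).round(2), np.linalg.norm(P[1]-P[0]).round(3),np.linalg.norm(P[3]-P[2]).round(3))
_,K2,W2=grab("top")
p=(226.3,286.1)
def ray(u,K,W):
    a=onz(u,K,W,0);return W[:3,3],a-W[:3,3]
o1,d1=ray(px((379,286)),K,W);o2,d2=ray(p,K2,W2)
t=np.linalg.lstsq(np.column_stack([d1,-d2]),o2-o1,rcond=None)[0];a,b=o1+d1*t[0],o2+d2*t[1]
print(a,b,ang((a+b)[:2]/2-C))
```

```text
0.08 edges [np.float64(-185.54), np.float64(-184.41), np.float64(-186.24)] sw [0.3132 0.095 ] 173.86 mid 172.72 174.65 0.207 0.187
0.1 edges [np.float64(-185.54), np.float64(-184.41), np.float64(-186.24)] sw [0.3187 0.0921] 174.42 mid 173.39 175.17 0.197 0.178
0.12 edges [np.float64(-185.54), np.float64(-184.41), np.float64(-186.24)] sw [0.3242 0.0892] 175.01 mid 174.09 175.72 0.188 0.17
0.14 edges [np.float64(-185.54), np.float64(-184.41), np.float64(-186.24)] sw [0.3297 0.0863] 175.63 mid 174.83 176.3 0.179 0.161
[0.32358195 0.08956047 0.11775283] [0.32364025 0.08975614 0.11776506] 174.91834152218968
```

Run:
```python
from h import *
plan([.4969,.0948,.23],-77.6)
# arc: arm frame (47,-s); rotate about centre by a (CCW), in tool frame at start of call
for s in(36,21):
  for a in (5,10,15,20,25,30,35,40,45):
    th=np.radians(a); v=np.array([-47,-s]) # rel. to centre in tool axes (x=-radial,y=tang), tool z down -> CCW = negative rot
    M=np.array([[np.cos(th),np.sin(th)],[-np.sin(th),np.cos(th)]])
    print(s,a,((M@v-v)/100).round(3),round(-a/45,3))
```

```text
[ 0.884 -0.287  1.   ] 0.0
[ 0.621 -0.202  0.702] -0.0
36 5 [-0.03   0.042] -0.111
36 10 [-0.055  0.087] -0.222
36 15 [-0.077  0.134] -0.333
36 20 [-0.095  0.182] -0.444
36 25 [-0.108  0.232] -0.556
36 30 [-0.117  0.283] -0.667
36 35 [-0.121  0.335] -0.778
36 40 [-0.121  0.386] -0.889
36 45 [-0.117  0.438] -1.0
21 5 [-0.017  0.042] -0.111
21 10 [-0.029  0.085] -0.222
21 15 [-0.038  0.129] -0.333
21 20 [-0.043  0.173] -0.444
21 25 [-0.045  0.218] -0.556
21 30 [-0.042  0.263] -0.667
21 35 [-0.035  0.308] -0.778
21 40 [-0.025  0.351] -0.889
21 45 [-0.011  0.394] -1.0
```

```bash
python3 -m jog '[[[0.75,-0.25,0.3,0],[0.75,-0.25,0.3,0],[0.75,-0.25,0.3,0],[0.75,-0.25,0.3,0]]]' >/dev/null
python3 -m jog '[[[0.75,-0.24,0.3,0],[0.75,-0.24,0.3,0],[0.75,-0.24,0.3,0],[0.75,-0.24,0.3,0]]]' >/dev/null
python3 -m jog '[[[0,0,0.4,0],[0,0,0.8,0],[0,0,1,0],[0,0,1,0],[0,0,1,0],[0,0,1,0]]]'
python3 - <<'E'
from h import *
plan([.4969,.0948,.181],-77.6)
I,K,W=grab("wrist","w3")
E
```

```text
clock: 5.4
position: [0.4971, 0.0938, 0.2436]
tcp_rot: [0.994, 0.107, 0.003, 0.0]
wrist_force: [-0.1, -0.0, 0.4]
gripper_width: -0.0
gripper_force: 0.0
[ 0.    -0.01   0.626] -0.002
```

View pics/w3.png

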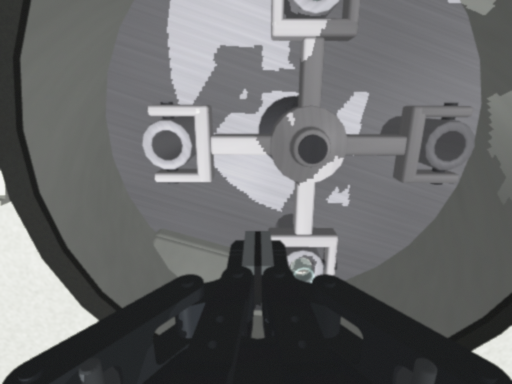

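```bash
python3 -m jog '[[[0,0,0.2,0],[0,0,0.4,0],[0,0,0.62,0],[0,0,0.62,0],[0,0,0.62,0],[0,0,0.62,0]]]'
python3 -m jog '[[[0,0.05,0,0],[0,0.08,0,0],[0,0.11,0,0],[0,0.14,0,0],[0,0.16,0,0],[0,0.16,0,0],[0,0.16,0,0],[0,0.16,0,0]]]'
```

```text
clock: 5.95
position: [0.4975, 0.0942, 0.1809]
tcp_rot: [0.994, 0.107, 0.002, 0.0]
wrist_force: [0.7, 0.8, -0.1]
gripper_width: 0.0
gripper_force: 0.0
clock: 6.62
position: [0.499, 0.0785, 0.1781]
tcp_rot: [0.994, 0.107, -0.0, 0.0]
wrist_force: [0.1, 0.8, 0.1]
gripper_width: -0.0001
gripper_force: 0.0
```

```bash
python3 -m jog '[[[-0.009,0.021,0,-0.056],[-0.017,0.042,0,-0.111],[-0.023,0.063,0,-0.167],[-0.029,0.085,0,-0.222],[-0.034,0.107,0,-0.278],[-0.038,0.129,0,-0.333],[-0.041,0.151,0,-0.389],[-0.043,0.173,0,-0.444],[-0.044,0.196,0,-0.5],[-0.045,0.218,0,-0.556],[-0.044,0.241,0,-0.611],[-0.042,0.263,0,-0.667],[-0.039,0.286,0,-0.722],[-0.035,0.308,0,-0.778],[-0.03,0.33,0,-0.833],[-0.025,0.351,0,-0.889],[-0.018,0.373,0,-0.944],[-0.011,0.394,0,-1]]]'
python3 - <<'E'
from h import *
s=readout.read_state();y=R.from_quat(s["tcp_rot"]).as_matrix()[:,1];u=np.array([y[1],-y[0]]);d=s["position"][:2]-np.array([.5505,.0697])
print("yaw",np.degrees(np.arctan2(y[1],y[0])),"radial",d@u,"tang",d@y[:2])
I,K,W=grab("wrist","w4")
E
```

```text
clock: 8.12
position: [0.5062, 0.0403, 0.178]
tcp_rot: [0.877, 0.481, -0.0, -0.001]
wrist_force: [-0.7, 0.5, 0.3]
gripper_width: 0.0001
gripper_force: 0.5
yaw -32.52158089430443 radial 0.04862812847323537 tang -0.021514581115317677
```

View pics/w4.png

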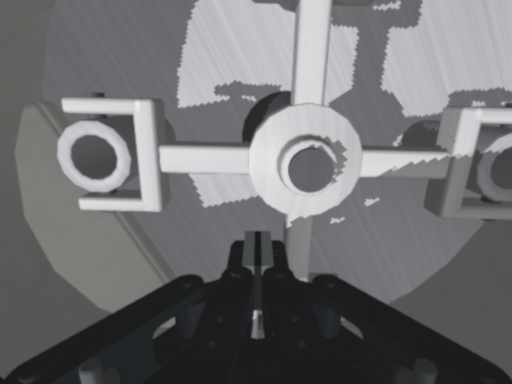

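The right arm has followed the finger. The hub is at (310,165), with its arms almost square to the tool, so I'll carry on round the arc.

```bash
python3 -m jog '[[[-0.009,0.021,0,-0.056],[-0.017,0.042,0,-0.111],[-0.023,0.063,0,-0.167],[-0.029,0.085,0,-0.222],[-0.034,0.107,0,-0.278],[-0.038,0.129,0,-0.333],[-0.041,0.151,0,-0.389],[-0.043,0.173,0,-0.444],[-0.044,0.196,0,-0.5],[-0.045,0.218,0,-0.556],[-0.044,0.241,0,-0.611],[-0.042,0.263,0,-0.667],[-0.039,0.286,0,-0.722],[-0.035,0.308,0,-0.778],[-0.03,0.33,0,-0.833],[-0.025,0.351,0,-0.889],[-0.018,0.373,0,-0.944],[-0.011,0.394,0,-1]]]'
python3 -m jog '[[[-0.009,0.021,0,-0.056],[-0.017,0.042,0,-0.111],[-0.023,0.063,0,-0.167],[-0.029,0.085,0,-0.222],[-0.034,0.107,0,-0.278],[-0.038,0.129,0,-0.333],[-0.041,0.151,0,-0.389],[-0.043,0.173,0,-0.444],[-0.044,0.196,0,-0.5],[-0.045,0.218,0,-0.556],[-0.044,0.241,0,-0.611],[-0.042,0.263,0,-0.667],[-0.039,0.286,0,-0.722],[-0.035,0.308,0,-0.778],[-0.03,0.33,0,-0.833],[-0.025,0.351,0,-0.889],[-0.018,0.373,0,-0.944],[-0.011,0.394,0,-1],[-0.011,0.394,0,-1]]]'
python3 - <<'E'
from h import *
s=readout.read_state();y=R.from_quat(s["tcp_rot"]).as_matrix()[:,1];u=np.array([y[1],-y[0]]);d=s["position"][:2]-np.array([.5505,.0697])
print("yaw",np.degrees(np.arctan2(y[1],y[0])),"radial",d@u,"tang",d@y[:2])
I,K,W=grab("wrist","w5");np.savez("w5.npz",K=K,W=W)
for nm,a in(("hub",0),)+tuple(("arm",k) for k in()): pass
E
```

```text
clock: 9.67
position: [0.5386, 0.0175, 0.1779]
tcp_rot: [0.626, 0.779, -0.001, -0.0]
wrist_force: [-1.6, -0.1, -0.6]
gripper_width: -0.0002
gripper_force: 0.5
clock: 11.25
position: [0.578, 0.025, 0.178]
tcp_rot: [0.281, 0.96, -0.0, -0.0]
wrist_force: [0.8, -1.8, 0.2]
gripper_width: -0.0
gripper_force: 0.0
yaw 57.33525623796552 radial 0.047244159709979756 tang -0.022782443780342415
```

View pics/w5.png

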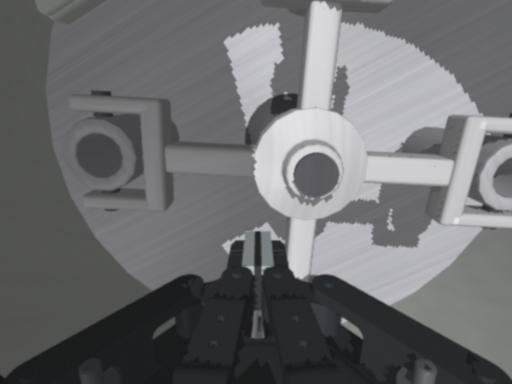

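```bash
cat >> h.py <<'E'
def ang(a,b): v=(b-a)[:2]; return np.degrees(np.arctan2(v[1],v[0]))
E
python3 - <<'E'
from h import *
d=np.load("w5.npz");K,W=d["K"],d["W"]
P=lambda p,z=.173:onz(p,K,W,z)
print("LR",ang(P((100,154)),P((505,177))),ang(P((180,157)),P((440,170))), "front-hub vertical",ang(P((302,235)),P((322,40))))
print("hub",P((316,175),.189),"Lbucket",P((100,154)))
I,K2,W2=grab("top")
g=I[140:290,160:310]; cv2.imwrite("pics/t5.png",cv2.convertScaleAbs(cv2.resize(g,(600,600),interpolation=cv2.INTER_CUBIC),alpha=1.6,beta=10))
E
```

```text
LR 54.02051305818728 54.4209920680387 front-hub vertical 144.60264452529532
hub [0.54990299 0.070033   0.189     ] Lbucket [ 0.49503225 -0.0053212   0.173     ]
```

```bash
python3 -m jog '[[[-0.005,0.012,0,-0.033],[-0.009,0.021,0,-0.056],[-0.017,0.042,0,-0.111],[-0.023,0.063,0,-0.167],[-0.029,0.085,0,-0.222],[-0.034,0.107,0,-0.278],[-0.038,0.129,0,-0.333],[-0.041,0.151,0,-0.389],[-0.043,0.173,0,-0.444],[-0.044,0.185,0,-0.472],[-0.044,0.196,0,-0.5],[-0.044,0.205,0,-0.523],[-0.045,0.213,0,-0.543],[-0.045,0.22,0,-0.56],[-0.045,0.226,0,-0.575],[-0.045,0.226,0,-0.575],[-0.045,0.226,0,-0.575]]]'
python3 - <<'E'
from h import *
I,K,W=grab("wrist","w6");np.savez("w6.npz",K=K,W=W)
s=readout.read_state();y=R.from_quat(s["tcp_rot"]).as_matrix()[:,1];print("yaw",np.degrees(np.arctan2(y[1],y[0])))
E
```

```text
clock: 12.77
position: [0.5938, 0.0418, 0.1783]
tcp_rot: [0.059, 0.998, 0.0, -0.0]
wrist_force: [-0.1, -0.8, -0.1]
gripper_width: -0.0002
gripper_force: 0.2
yaw 83.2079325642694
```

View pics/w6.png

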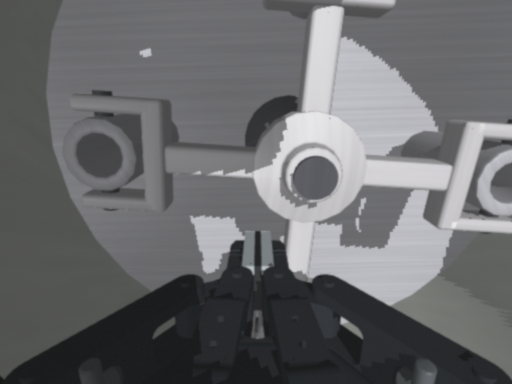

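Run:
```python
from h import *
d=np.load("w6.npz");K,W=d["K"],d["W"]
P=lambda p,z=.173:onz(p,K,W,z)
print("LR",ang(P((100,154)),P((505,182))),ang(P((180,158)),P((440,173))), "vert",ang(P((300,240)),P((325,40))),"Lbucket",P((100,154)),ang(np.array([.5503,.0697,0]),P((100,154))))
I=cv2.imread("pics/w6.png");g=cv2.cvtColor(I,cv2.COLOR_BGR2GRAY).astype(int)
# arm edges from gradient
for x in(185,205,225,385,405,425):
    c=g[130:210,x]; dd=np.diff(cv2.GaussianBlur(c.astype(np.float32).reshape(-1,1),(1,5),0).ravel()); print(x,130+dd.argmax(),130+dd.argmin())
It,K2,W2=grab("top")
g=cv2.cvtColor(It,cv2.COLOR_BGR2GRAY)
pr=lambda a,z:proj([.5503+.095*np.cos(np.radians(a)),.0697+.095*np.sin(np.radians(a)),z],K2,W2)
for a in(170,175):print(a,pr(a,.208))
u=pr(172,.208).astype(int);print(g[u[1]-9:u[1]+10,u[0]-9:u[0]+10])
```

```text
LR 79.15635237474496 79.83050213690115 vert 169.22743462147747 Lbucket [ 0.53220039 -0.02172193  0.173     ] -101.19854016138935
185 147 142
205 148 143
225 173 176
385 160 185
405 161 142
425 162 204
170 [224.47250983 240.59712451]
175 [227.40876651 240.9472141 ]
[[78 82 78 77 74 75 73 74 70 71 66 72 68 68 72 73 72 73 76]
 [79 80 78 73 76 72 75 76 73 68 73 73 72 72 73 73 75 76 78]
 [80 80 78 74 76 74 73 74 72 73 71 73 70 69 76 78 76 74 76]
 [82 78 78 76 76 76 75 73 72 72 76 71 72 74 79 76 76 76 79]
 [79 75 77 77 72 74 76 74 70 74 78 76 70 75 73 74 77 79 83]
 [81 79 80 76 73 72 74 74 73 72 68 74 79 75 75 74 76 79 79]
 [81 80 78 78 75 73 73 74 73 75 73 73 72 69 75 79 75 78 79]
 [78 81 76 81 79 75 74 72 72 75 74 74 74 76 77 78 77 77 85]
 [80 80 79 79 81 85 84 83 80 80 80 79 78 80 80 81 80 80 83]
 [80 83 80 79 79 84 84 82 83 83 83 81 83 82 83 83 82 81 79]
 [77 85 79 79 82 83 83 85 84 82 83 84 83 85 81 81 80 82 80]
 [79 79 79 81 85 82 83 84 84 72 78 83 85 83 81 83 82 81 81]
 [70 71 67 69 66 69 70 72 61 50 54 74 71 65 61 72 78 77 73]
 [38 39 42 31 36 38 35 33 37 36 36 40 40 45 50 55 55 63 54]
 [36 33 35 32 38 38 34 39 38 36 31 39 38 34 35 35 31 42 40]
 [42 43 39 38 39 34 38 38 36 38 37 38 38 37 37 37 36 36 41]
 [58 58 56 47 46 54 55 52 52 46 46 47 43 47 47 47 45 39 42]
 [66 71 72 68 67 71 72 68 71 71 60 62 57 60 61 64 56 51 56]
 [66 69 70 68 68 71 71 68 69 67 70 69 70 69 69 67 64 61 62]]
```

```bash
python3 -m jog '[[[-0.005,0.01,0,-0.025],[-0.009,0.021,0,-0.056],[-0.013,0.032,0,-0.083],[-0.016,0.039,0,-0.102],[-0.018,0.044,0,-0.115],[-0.018,0.044,0,-0.115],[-0.018,0.044,0,-0.115],[-0.018,0.044,0,-0.115]]]'
python3 -m jog '[[[0,-0.05,0,0],[0,-0.1,0,0],[0,-0.13,0,0],[0,-0.13,0,0],[0,-0.13,0,0]]]'
python3 -m jog '[[[0,0,-0.3,0],[0,0,-0.7,0],[0,0,-1,0],[0,0,-1,0],[0,0,-1,0],[0,0,-1,0]]]' >/dev/null
python3 -m jog '[[[0,0,-1,0],[0,0,-1,0],[0,0,-1,0],[0,0,-1,0],[0,0,-1,0]]]'
python3 - <<'E'
from h import *
I,K,W=grab("wrist","w7");np.savez("w7.npz",K=K,W=W)
g=cv2.cvtColor(I,cv2.COLOR_BGR2GRAY)
C=np.array([.5503,.0697])
for a in (174.2-k*90 for k in range(4)):
    z=.173; p=proj([C[0]+.095*np.cos(np.radians(a)),C[1]+.095*np.sin(np.radians(a)),z],K,W); print(a,p.round(1))
print("hub",proj([*C,.189],K,W))
c=cv2.HoughCircles(cv2.GaussianBlur(g,(3,3),0),cv2.HOUGH_GRADIENT,1,30,param1=100,param2=14,minRadius=7,maxRadius=20)
if c is not None:
  for x,y,r in c[0]: 
    q=onz((x,y),K,W,.173); 
    if np.linalg.norm(q[:2]-C)<.13: print((x,y,r),q.round(4),np.linalg.norm(q[:2]-C).round(3),ang(C,q).round(2))
E
```

```text
clock: 13.53
position: [0.5961, 0.046, 0.1782]
tcp_rot: [0.014, 1.0, 0.0, -0.0]
wrist_force: [0.1, -0.1, 0.7]
gripper_width: 0.0004
gripper_force: 0.1
clock: 13.95
position: [0.5957, 0.0324, 0.1782]
tcp_rot: [0.015, 1.0, 0.0, -0.0]
wrist_force: [-0.3, -0.2, -0.5]
gripper_width: -0.0002
gripper_force: 0.0
clock: 14.87
position: [0.5957, 0.0328, 0.3777]
tcp_rot: [0.014, 1.0, 0.0, -0.0]
wrist_force: [-0.1, -0.7, -1.0]
gripper_width: 0.0
gripper_force: 0.0
174.2 [299.9  32.9]
84.19999999999999 [374.8 134.7]
-5.800000000000011 [281.6 208.5]
-95.80000000000001 [204. 122.]
hub [291.5461406  129.84239018]Traceback (most recent call last):
  File "<stdin>", line 12, in <module>
  File "h.py", line 30, in ang
    def ang(a,b): v=(b-a)[:2]; return np.degrees(np.arctan2(v[1],v[0]))
                     ~^~
ValueError: operands could not be broadcast together with shapes (3,) (2,)
```

Run:
```python
from h import *
d=np.load("w7.npz");K,W=d["K"],d["W"];I=cv2.imread("pics/w7.png")
g=cv2.cvtColor(I,cv2.COLOR_BGR2GRAY);C=np.array([.5503,.0697])
c=cv2.HoughCircles(cv2.GaussianBlur(g,(3,3),0),cv2.HOUGH_GRADIENT,1,25,param1=80,param2=11,minRadius=6,maxRadius=26)
for x,y,r in c[0]:
    q=onz((x,y),K,W,.173)[:2]
    if np.linalg.norm(q-C)<.13: print(x,y,r,q.round(4),np.linalg.norm(q-C).round(3),ang(C,q).round(2))
# stopper: dark blob near its expected top
m=(g<45).astype(np.uint8); m[260:]=0
n,l,st,ce=cv2.connectedComponentsWithStats(m)
for i in range(1,n):
    if 30<st[i,4]<3000: q=onz(ce[i],K,W,.205)[:2]; print("blob",st[i],ce[i].round(1),q.round(4),ang(C,q).round(2))
print("stopper expected",proj([C[0]-.095,C[1]+.0096,.208],K,W))
```

```text
371.5 126.5 21.0 [0.5508 0.1598] 0.09 89.69
281.5 118.5 20.8 [0.5394 0.0604] 0.014 -139.71
282.5 207.5 13.2 [0.6435 0.0612] 0.094 -5.2
274.5 159.5 24.3 [0.5847 0.0522] 0.039 -26.9
294.5 30.5 21.0 [0.4535 0.0738] 0.097 177.55
240.5 133.5 18.8 [0.5543 0.0147] 0.055 -85.85
335.5 108.5 17.3 [0.5305 0.119 ] 0.053 111.9
315.5 205.5 25.4 [0.6421 0.1008] 0.097 18.73
205.5 114.5 16.9 [ 0.5327 -0.0225] 0.094 -100.78
320.5 159.5 22.1 [0.5862 0.1048] 0.05 44.35
257.5 217.5 13.8 [0.6556 0.0308] 0.112 -20.27
234.5 204.5 24.3 [0.638  0.0037] 0.11 -36.95
205.5 156.5 19.5 [ 0.579  -0.0263] 0.1 -73.36
357.5 175.5 19.3 [0.6063 0.1485] 0.097 54.58
255.5 105.5 24.2 [0.5249 0.0323] 0.045 -124.25
299.5 177.5 9.4 [0.6068 0.0811] 0.058 11.43
324.5 53.5 18.3 [0.4755 0.1049] 0.083 154.78
blob [355   0 110 260 867] [437.4 129.6] [0.5527 0.2137] 89.06
blob [292  16  18  25 147] [298.1  31.9] [0.4611 0.0733] 177.71
blob [503  43   9  11  79] [507.4  48.2] [0.4802 0.2668] 109.59
blob [498  69  10  10  71] [502.8  73.5] [0.5019 0.2675] 103.75
blob [489 116   9   9  64] [492.9 120.2] [0.545  0.2672] 91.55
blob [485 139   8   8  51] [488.6 142.4] [0.5669 0.2675] 85.19
blob [255 232   6  28 143] [257.5 247. ] [0.6784 0.0301] -17.17
blob [229 242  15  18 211] [236.3 251. ] [0.6827 0.0059] -25.74
blob [273 242  11   7  65] [277.5 245.2] [0.6768 0.0529] -7.58
blob [274 255  12   5  44] [279.7 257.5] [0.6926 0.0552] -5.8
stopper expected [305.35433755  23.67959183]
```

```bash
cat > rot.py <<'E'
from h import *
def rot(I,K,W,guess,C=np.array([.5503,.0697]),v=False):
    g=cv2.cvtColor(I,cv2.COLOR_BGR2GRAY); L=cv2.createLineSegmentDetector().detect(g)[0][:,0]
    out=[]
    for x1,y1,x2,y2 in L:
        a,b=onz((x1,y1),K,W,.173)[:2],onz((x2,y2),K,W,.173)[:2]; l=np.linalg.norm(b-a)
        if l<.012: continue
        d=(ang(a,b)-guess+45)%90-45
        if abs(d)>10: continue
        dir=np.radians(guess+d+90*round((ang(a,b)-guess-d)/90)); n=np.array([-np.sin(dir),np.cos(dir)]); m=(a+b)/2-C
        off=abs(m@n); r=abs(m@[np.cos(dir),np.sin(dir)])
        if 4<off*1e3<9 and .028<r<.064 or (.062<off<.078 and r<.024) or (.020<off<.029 and .066<r<.106): out.append((d,l,off,r))
    o=np.array(out)
    if v: print(o.round(4))
    o0=np.sort(o[:,0]); med=o0[np.searchsorted(np.cumsum(o[np.argsort(o[:,0]),1]),o[:,1].sum()/2)]
    k=abs(o[:,0]-med)<2.5
    return guess+np.average(o[k,0],weights=o[k,1]), guess+med, k.sum(), o[k,0].std()
E
python3 - <<'E'
from rot import *
for n,g in(("w1",12),("w5",144),("w6",169),("w7",174)):
    d=np.load(n+".npz"); print(n,rot(cv2.imread(f"pics/{n}.png"),d["K"],d["W"],g,v=n=="w7"))
E
```

```text
w1 (np.float64(11.781987945040296), np.float64(11.899510125041843), np.int64(29), np.float64(0.9204011511765164))
w5 (np.float64(144.29764256033081), np.float64(144.19441802062647), np.int64(23), np.float64(1.1114564528272213))
w6 (np.float64(169.37016522750386), np.float64(169.4287726671138), np.int64(20), np.float64(0.6490570793649882))
[[ 6.9900e-01  3.8600e-02  7.1000e-03  4.5300e-02]
 [ 9.0690e-01  3.5500e-02  2.6200e-02  8.5500e-02]
 [ 5.4460e-01  3.0300e-02  7.4700e-02  4.9000e-03]
 [ 1.7359e+00  4.1400e-02  7.5600e-02  2.5000e-03]
 [-1.1016e+00  3.5100e-02  5.4000e-03  4.3800e-02]
 [ 1.3800e-02  3.6600e-02  6.5000e-03  4.4600e-02]
 [ 1.1327e+00  3.6400e-02  7.4800e-02  1.9000e-03]
 [-2.0040e-01  1.4900e-02  2.5200e-02  7.5900e-02]
 [ 9.9230e-01  3.5900e-02  2.5600e-02  8.6300e-02]
 [ 2.8190e+00  2.9800e-02  2.1700e-02  8.6400e-02]
 [ 2.7188e+00  3.8700e-02  4.8000e-03  4.4700e-02]
 [ 2.3982e+00  3.7100e-02  7.3300e-02  2.3000e-03]
 [-4.4120e-01  3.5100e-02  2.3500e-02  8.5600e-02]
 [-1.2475e+00  2.1000e-02  6.8100e-02  1.1500e-02]
 [ 4.0329e+00  2.1600e-02  6.7100e-02  7.5000
[... 236 characters left out ...]
 6.7100e-02  7.0000e-04]
 [-6.6310e-01  4.7500e-02  6.5100e-02  2.8000e-03]
 [-4.3170e-01  1.3900e-02  2.7300e-02  6.6200e-02]
 [ 4.4860e-01  3.3400e-02  2.4700e-02  8.4100e-02]
 [-2.0659e+00  2.1800e-02  2.2500e-02  8.2600e-02]
 [ 6.4290e-01  3.5200e-02  4.6000e-03  4.4700e-02]
 [ 2.4580e+00  3.1000e-02  2.2500e-02  8.7400e-02]
 [ 1.4887e+00  1.2500e-02  6.3700e-02  1.4600e-02]
 [ 2.0610e-01  2.7900e-02  7.7000e-03  4.7300e-02]
 [ 2.0423e+00  1.8200e-02  6.7700e-02  1.4700e-02]
 [ 6.2950e-01  1.6800e-02  7.1000e-03  3.5100e-02]
 [ 1.5293e+00  1.5700e-02  6.4500e-02  1.6300e-02]]
w7 (np.float64(174.60780901961775), np.float64(174.62950377917537), np.int64(29), np.float64(1.2322704166708236))
```

```bash
python3 -m jog '[[[0.9,0.25,-0.1,0],[0.9,0.25,-0.1,0],[0.9,0.25,-0.1,0],[0.9,0.25,-0.1,0]]]' >/dev/null
python3 -m jog '[[[0.8,0.2,-0.1,0],[0.8,0.2,-0.1,0],[0.8,0.2,-0.1,0],[0.8,0.2,-0.1,0],[0.8,0.2,-0.1,0],[0.8,0.2,-0.1,0]]]'
python3 - <<'E'
from rot import *
I,K,W=grab("wrist","w8");np.savez("w8.npz",K=K,W=W)
C=np.array([.5503,.0697])
for n in("w2","w8"):
    d=np.load(n+".npz");K,W=d["K"],d["W"];I=cv2.imread(f"pics/{n}.png")
    g=cv2.cvtColor(I,cv2.COLOR_BGR2GRAY);L=cv2.createLineSegmentDetector().detect(g)[0][:,0]
    print(n)
    for x1,y1,x2,y2 in L:
        a,b=onz((x1,y1),K,W,.12)[:2],onz((x2,y2),K,W,.12)[:2];m=(a+b)/2;l=np.linalg.norm(b-a)
        h=(ang(a,b)+90-174.7+90)%180-90
        if l>.035 and .24<m[0]<.39 and abs(m[1]-.09)<.12 and abs(h)<8: print((x1,y1,x2,y2),l.round(3),"head",round(174.7+h,2))
# dark blobs (stopper, knobs, switch)
m=(g<60).astype(np.uint8);n,l,st,ce=cv2.connectedComponentsWithStats(m)
for i in range(1,n):
    if 20<st[i,4]<4000:
        q=onz(ce[i],K,W,.118)[:2];q2=onz(ce[i],K,W,.207)[:2];print("blob",st[i],ce[i].round(1),q.round(4),ang(C,q).round(2),"st",q2.round(4),ang(C,q2).round(2))
E
```

```text
clock: 15.75
position: [0.4282, 0.0821, 0.3975]
tcp_rot: [0.014, 1.0, -0.0, -0.0]
wrist_force: [1.1, -0.4, -0.6]
gripper_width: -0.0
gripper_force: 0.0
w2
(np.float32(206.43661), np.float32(178.4828), np.float32(180.4169), np.float32(171.38818)) 0.038 head 176.42
(np.float32(137.67714), np.float32(128.1535), np.float32(169.41174), np.float32(139.27013)) 0.045 head 172.63
(np.float32(220.89397), np.float32(154.72195), np.float32(268.62723), np.float32(168.93877)) 0.07 head 175.49
(np.float32(224.94118), np.float32(154.68417), np.float32(174.54732), np.float32(142.41711)) 0.071 head 178.49
(np.float32(193.68065), np.float32(132.37848), np.float32(235.58105), np.float32(142.06508)) 0.059 head 179.36
(np.float32(166.96156), np.float32(120.40367), np.float32(193.1212), np.float32(130.63472)) 0.037 head 170.84
w8
(np.float32(329.4674), np.float32(109.197586), np.float32(246.74763), np.float32(103.84245)) 0.11 head 174.77
(np.float32(231.83696), np.float32(99.91978), np.float32(189.39043), np.float32(99.38954)) 0.056 head 177.64
(np.float32(260.42236), np.float32(118.005424), np.float32(297
[... 1115 characters left out ...]
82   8   8  47] [439.9 185.5] [0.477  0.3435] 104.98 st [0.4493 0.2861] 115.02
blob [248 184  16  19 257] [255.2 193. ] [0.4806 0.0768] 174.17 st [0.452  0.0784] 174.94
blob [443 200  20  20 236] [453.2 210.4] [0.5162 0.3691] 96.5 st [0.4798 0.306 ] 106.62
blob [235 209  14  27 192] [242.2 219.7] [0.5221 0.0561] -154.23 st [0.4844 0.0623] -173.55
blob [430 218   8   7  43] [434.  221.2] [0.5328 0.3434] 93.65 st [0.4927 0.286 ] 104.9
blob [462 224  19  14 184] [471.1 230.4] [0.5496 0.4018] 90.13 st [0.5058 0.3315] 99.65
blob [449 235   7   6  37] [452.2 237.5] [0.5608 0.3753] 88.03 st [0.5145 0.3108] 98.44
blob [428 236   8   6  37] [431.6 238.5] [0.5614 0.344 ] 87.68 st [0.515  0.2865] 99.25
```

The measured angles agree: console heading 174.9°, switch 174.8°, rotor arms 174.6° and stopper 174.9°. The gripper is well clear of everything, so I'm handing the job in.

```bash
python3 -c "
from h import *
print(ticket.close_job())"
```

```text
the job is handed in; nothing more can be done
None
```

The job is handed in: the rotor was pushed round about 162° at roughly 30°/s, and the stoppered tube stands within about half a degree of the console's centre line by my camera measurements, at rest with the arm clear; no verdict came back.

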